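Sort the dosing syringes by plunger position

ROBOT

A 6-joint arm with a two-finger parallel gripper is mounted at the origin on the work surface. World frame = base frame: x ahead of the robot, y to its left, z up, the work surface at z = 0. Lengths are in mm, angles in rad, forces in N, time in s.
With the tool pointing down it reaches from about 325 to 775 mm from the base axis. Payload 9.3 kg.
Tool frame: the origin (TCP) lies midway between the tips of the shut fingers; the grasp point (between the pads) lies 19 mm behind it; z points along the fingers, y is the line along which they close (so a half turn about z gives the same grasp; the last joint's range is limited). The gripper opens to 85 mm and grips with 20 to 120 N. Pads are 22 mm wide; open, the fingers measure 114 mm over their backs; the gripper's body (76 mm by 85 mm) begins 54 mm behind the grasp point. The pads swing forward as they close: fully open they stand 13 mm farther back than shut.
Start: joints at [1.162, 0.259, 0.021, 1.334, 0, 1.418], TCP at [139.162, 532.1, 210.279] pointing down, gripper open.
Joint ranges: [-3.04, 3.04], [-0.91, 1.82], [-1.04, 1.36], [-1.92, 1.95], [-1.52, 1.45], [-3.14, 3.14]. Speed limits (rad/s): [2.22, 2.22, 2.79, 3.14, 3.14, 3.14].

INTERFACE

Orientations are given as a unit quaternion [x, y, z, w].
In Python, from cell import * gives the robot as it stands. The module is installed in compiled form; this text tells all that it offers.
- The arm moves only by the shell command python3 -m pendant 'ROWS' [FORCE]. ROWS is JSON, one flat list of numbers, 5 for each row, row after row: the shift along the tool's x, y, z in m, then the turn about the tool's z in degrees, then the closure, from 0 (fully open) to 1 (shut). In form: [dx, dy, dz, spin, gripper, dx, dy, dz, spin, gripper, ...]. A call has 1 to 8 rows; each row is the pose to reach, as a shift and turn from the pose commanded when the call began, along the tool's axes at that moment; what a row does not reach only later rows make up. A row lasts 1/10 s, in which the tool goes at most 50 mm and 8.59 degrees, less where a joint would pass 70% of its speed; a pose out of reach is approached as far as the arm can. A call with a gripper value outside its range is refused whole. The fingers move at their own pace and stop on an object; FORCE is the grip in N (left out, the last holds). Time passes only in rows, so rows that repeat a pose let the fingers close. It gives the time, the measured TCP pose, the force, the opening and the grip force at its end, in the units of the state.
- state(): the state, without advancing time (a new reading comes with each control period).
- camera(name): name is "side" or "top" or "wrist"; returns a dict with "frame" (384x512x3 uint8, blue, green, red), "fx", "fy", "cx", "cy" (pixels), "pose" (4x4, takes a point from camera to world coordinates). Camera axes: x right, y down, z forward; pixel columns grow to the right and rows downward; lengths in mm; the calibration is good to about 2 mm. A picture is of the moment at which its call begins. There is no depth.
- finish_job(): hands the job in; it is judged then, once.
The state is a dict: "time": time; "joint_pos": joint angles; "joint_vel": joint speeds; "tau": joint torques, N m; "position": TCP position; "tool_rot": TCP orientation; "contact_force": force on the tool from outside, world axes, zero at the start; "torque": the same for the moment, N m; "gripper_width": finger opening in mm; "grasp_force": force on a finger pad.
Only numpy, scipy, OpenCV 4.12 (cv2) and the standard library are available. Lean on these libraries where they do the work, as an engineer would, in place of code of your own. Each camera call takes 0.05 s, during which the arm holds its last target. There are 200 camera calls.

TASK

Sort the three dosing syringes on the bench by their plungers: lay the two whose plungers are pushed in flat on the floor of the white wash tub, and lay the one whose plunger is pulled out in the two V saddles of the dosing stand, its nozzle over the drip cup and the barrel resting between flange and collar. Leave every plunger as far in or out as you find it, and do not disturb the chocolate shells or the scraper.

Things in the scene. Friction and masses are not known exactly. Their poses are not given: they have to be found in the camera images.
- syringe_1: plastic dosing syringe, 0.13 to 0.2 kg, lying on the bench, nozzle roughly to +y. Origin on the barrel axis at mid-barrel, 20 mm above what it lies on; x runs to the nozzle. White round barrel 34 mm diameter, x -50 to 50 (mm), best gripped at its middle; square grey collar 40 x 40, x 50 to 60; tapered nozzle to x 78; finger flange 56 (y) x 40 (z), x -56 to -50. It rests on collar and flange
- plunger_1 (a joint): plunger of syringe_1, m: 0 pushed in, 0.045 pulled out; above 0.03 counts as pulled out, below 0.01 as pushed in. Slides at about 2.5 N, stays where left. Rod 15 mm diameter with a round thumb plate (34 mm diameter, 6 thick) behind the flange: outer face at x -74 mm of the syringe when in, up to -119 when out (syringe 152 or up to 197 mm long)
- syringe_2: the same as syringe_1 in all but its plunger position; same origin and axes
- plunger_2 (a joint): plunger of syringe_2, m: 0 pushed in, 0.045 pulled out; above 0.03 counts as pulled out, below 0.01 as pushed in. Slides at about 2.5 N, stays where left. Rod 15 mm diameter with a round thumb plate (34 mm diameter, 6 thick) behind the flange: outer face at x -74 mm of the syringe when in, up to -119 when out (syringe 152 or up to 197 mm long)
- syringe_3: the same as syringe_1 in all but its plunger position; same origin and axes
- plunger_3 (a joint): plunger of syringe_3, m: 0 pushed in, 0.045 pulled out; above 0.03 counts as pulled out, below 0.01 as pushed in. Slides at about 2.5 N, stays where left. Rod 15 mm diameter with a round thumb plate (34 mm diameter, 6 thick) behind the flange: outer face at x -74 mm of the syringe when in, up to -119 when out (syringe 152 or up to 197 mm long)
- stand: fixed dosing stand, on either side of the bench. Origin under the base plate, midway between the saddles; x points to the drip cup. Dark steel plate 8 mm thick, x -75 to 106, y -50 to 50 (mm); two aluminium V saddles 13 mm thick at x -35.5 and 35.5, 41 mm high, 54 across, 58 mm apart inside, so fingers fit between; open steel drip cup at x 85, 36 mm diameter, 24 mm high
- seat (a point): on the stand, 42 mm above its origin, axes as the stand: where the syringe origin lies when the barrel lies along x in both Vs, flange outside one saddle, collar outside the other (8 mm play each way), nozzle over the cup; the plunger overhangs the plate
- cup (a point): centre of the mouth of the drip cup, at x 85, z 24 mm of the stand; the nozzle ends above it
- tub: fixed white open plastic wash tub, outer 210 (x) x 220 (y) x 50 mm, walls and floor 5 mm, across the bench from the stand; origin at the centre of its underside. Two syringes fit flat side by side along its x, for example at y -50 and 50 mm
- choc_1: bystander: chocolate shell, brown, round, 62 mm diameter at the foot, 34 mm tall, loose; origin at the centre of its underside, standing near the stand
- choc_2: bystander: chocolate shell, brown, round, 62 mm diameter at the foot, 34 mm tall, loose; origin at the centre of its underside, standing near the stand
- choc_3: bystander: chocolate shell, brown, round, 62 mm diameter at the foot, 34 mm tall, loose; origin at the centre of its underside, standing beyond the syringes
- choc_4: bystander: chocolate shell, brown, round, 62 mm diameter at the foot, 34 mm tall, loose; origin at the centre of its underside, standing beyond the syringes
- scraper: bystander: spatula with black handle, about 200 mm long, loose, lying beyond the syringes; origin under its middle
There are look-alikes about, which are no part of the job. What is shaped like the syringe_2 but purple is not meant.

How it is judged (in metres and radians):
At the end, for the whole second after the job is handed in: syringe_1 (out) rests in both saddles: origin within 12 mm along, 7 across, 7 in height of the seat, axis within 0.12 rad, nozzle to the cup, plunger over 26 mm out. syringe_2 and 3 lie in the tub: origin within 95 mm of its centre, under 37 mm above its underside, plungers under 16 mm. All at rest (x of syringe_1 in the frame of seat between -0.012 and 0.012 m and y of syringe_1 in the frame of seat between -0.007 and 0.007 m and z of syringe_1 in the frame of seat between -0.007 and 0.007 m and angle between the x axis of syringe_1 and the x axis of stand, either way round below 0.12 rad and x of cup in the frame of syringe_1 above 0.05 m and value of joint plunger_1 above 0.026 m and x of syringe_2 in the frame of tub between -0.095 and 0.095 m and y of syringe_2 in the frame of tub between -0.095 and 0.095 m and z of each of syringe_2, syringe_3 in the frame of tub below 0.037 m and value of joint each of plunger_2, plunger_3 below 0.016 m and x of syringe_3 in the frame of tub between -0.095 and 0.095 m and y of syringe_3 in the frame of tub between -0.095 and 0.095 m and linear speed of each of syringe_1, syringe_2, syringe_3 below 0.02 m/s); the robot touches nothing.
It fails at once if the pulled-out plunger was pushed in below 26 mm (value of joint plunger_1 below 0.026 m).
It fails at once if a pushed-in plunger was drawn out beyond 16 mm (value of joint any of plunger_2, plunger_3 above 0.016 m).
It fails at once if a chocolate shell or the scraper was moved by more than 30 mm (distance of any of choc_1, choc_2, choc_3, choc_4, scraper from where it was at the start of the episode above 0.03 m).
It also fails if it takes over 67 s, if anything falls off the work surface, if the arm or the gripper's body presses on something with over 40 N, if the wrist force passes 120 N, or if a joint passes its speed limit or range.

## Working session

There is one attempt and no reset: what is moved stays moved. The work goes in short steps, Python scripts to look and compute and a shell command to move; the robot and the scene stay as the last step left them, time stands still between calls to the robot, and variables do not carry over. Pictures are saved under pics/ and viewed, at most 10 in all, crops included, and the job is handed in when it is done.

```bash
mkdir -p pics; cat > h.py <<'E'
from cell import *
import numpy as np, cv2
from scipy.spatial.transform import Rotation as R
def px2w(c,u,v,z):
    d=np.array([(u-c["cx"])/c["fx"],(v-c["cy"])/c["fy"],1.]); P=np.array(c["pose"]); d=P[:3,:3]@d; o=P[:3,3]
    return (o+d*(z-o[2])/d[2]).round(1)
E
python3 - <<'E'
from h import *
import pickle
for n in ("top","side"):
    c=camera(n); pickle.dump(c,open(n+".pkl","wb")); print(n,c["fx"],c["cx"],c["cy"],np.array(c["pose"]).round(3).tolist())
    cv2.imwrite(f"pics/{n}0.png",cv2.resize(c["frame"],(800,600),interpolation=cv2.INTER_CUBIC))
s=state();print(s["time"],s["position"],R.from_quat(s["tool_rot"]).as_matrix().round(3).tolist(),s["gripper_width"])
E
```

```text
top 398.55671109734243 259.37295021135697 189.07578389483157 [[0.001, -0.995, 0.097, 406.104], [-1.0, 0.002, 0.031, -21.166], [-0.031, -0.097, -0.995, 1316.635], [0.0, 0.0, 0.0, 1.0]]
side 494.3842512271335 259.85360188198337 196.9657034262677 [[-0.984, -0.077, 0.16, 220.059], [-0.176, 0.541, -0.822, 1456.213], [-0.024, -0.837, -0.546, 1060.036], [0.0, 0.0, 0.0, 1.0]]
0.1 [139.07826812 531.87166958 209.75617612] [[-0.967, 0.253, -0.0], [0.253, 0.967, -0.001], [0.0, -0.001, -1.0]] 85.7122680181385
```

View pics/top0.png

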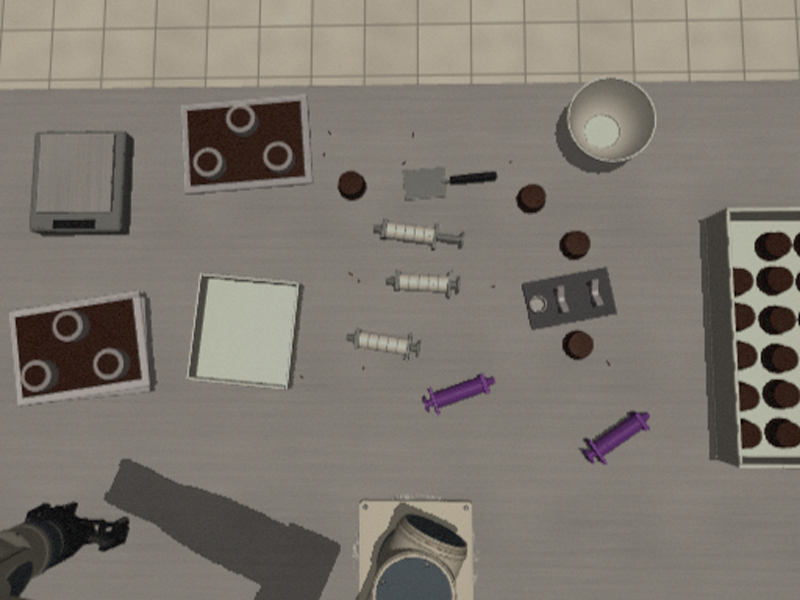

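View pics/side0.png

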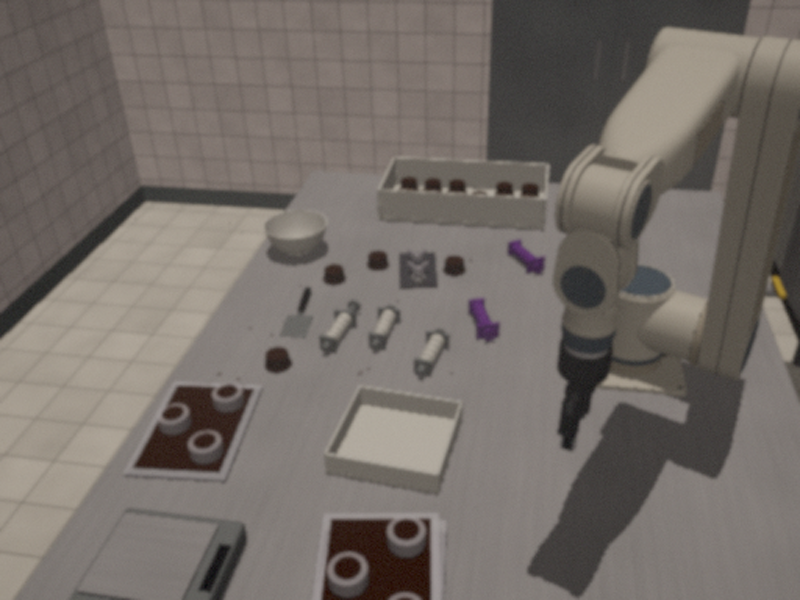

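The top view shows the pulled-out syringe at about (420,235) and the pushed-in ones at (425,283) and (385,343). The tub is at (245,331) and the stand at (568,298), with its cup at the left. Purple decoys are at (458,393) and (617,436). I'll enlarge the parts that matter.

```bash
python3 - <<'E'
from h import *
import pickle
c=pickle.load(open("top.pkl","rb"));f=c["frame"]
a=cv2.resize(f[133:233,215:315],(600,600),interpolation=cv2.INTER_CUBIC)   #x6
b=cv2.resize(f[160:225,325:405],(800,650),interpolation=cv2.INTER_CUBIC)[:600] #x10
cv2.imwrite("pics/a.png",a);cv2.imwrite("pics/b.png",b)
E
```

```text
(no output)
```

View pics/a.png

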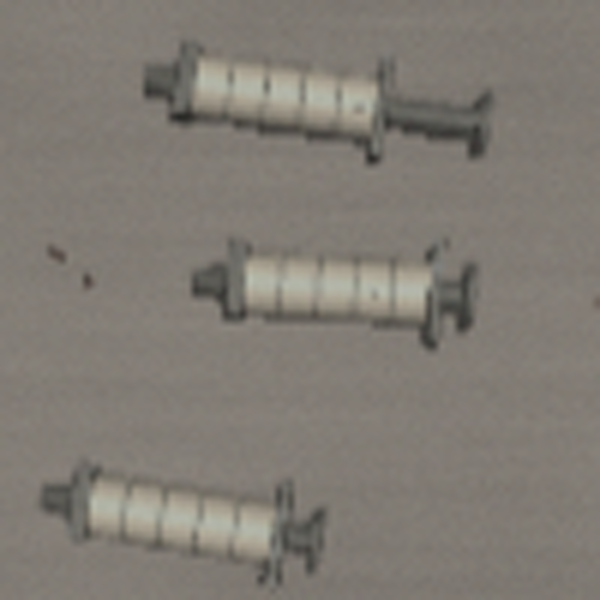

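View pics/b.png

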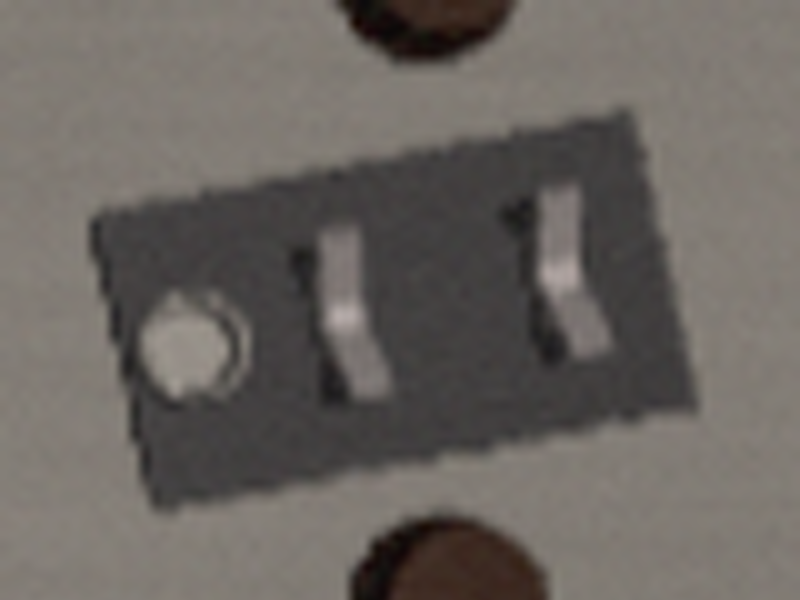

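The crop shows barrel axes (6x pixels) at syringe_1 (194,89)–(382,107), 2 (243,287)–(433,292) and 3 (88,506)–(278,529). The plate corners (10x) are (93,213), (632,110), (697,408) and (157,510), and the saddle notches are about (345,315) and (560,275).

```bash
python3 - <<'E'
from h import *
import pickle
c=pickle.load(open("top.pkl","rb"))
A=lambda x,y,z:px2w(c,215+(x+.5)/6-.5,133+(y+.5)/6-.5,z)
B=lambda x,y,z:px2w(c,325+(x+.5)/10-.5,160+(y+.5)/10-.5,z)
T=lambda x,y,z:px2w(c,(x+.5)*.64-.5,(y+.5)*.64-.5,z)
for n,(p,q) in {"s1":((194,89),(382,107)),"s2":((243,287),(433,292)),"s3":((88,506),(278,529))}.items():
    p,q=A(*p,20),A(*q,20); d=p-q; print(n,(p+q)/2,np.linalg.norm(d),"nozzle deg",np.degrees(np.arctan2(d[1],d[0])))
k=[B(*p,8) for p in((93,213),(632,110),(697,408),(157,510))];k=np.array(k)
d=(k[0]-k[1]+k[3]-k[2])/2; L=np.linalg.norm(d); u=d/L; print("plate",L,np.linalg.norm(k[0]-k[3]),"deg",np.degrees(np.arctan2(u[1],u[0])),"origin",k.mean(0)-15.5*u)
print("notches",B(345,315,25),B(560,275,25),"cup",B(195,345,24))
k=np.array([T(*p,50) for p in((202,274),(301,282),(289,388),(189,378))]);print("tub",k.tolist(),k.mean(0))
print("chocs",[T(*p,20) for p in((575,244),(577,345),(531,198),(351,185))])
s=state();M=R.from_quat(s["tool_rot"]).as_matrix();print("tool x deg",np.degrees(np.arctan2(M[1,0],M[0,0])))
E
```

```text
s1 [666.25   8.75  20.  ] 104.03124530639822 nozzle deg 84.20720350496785
s2 [560.05 -18.65  20.  ] 103.7405417375483 nozzle deg 88.39812472567654
s3 [435.9  65.5  20. ] 103.94229168149026 nozzle deg 83.14846978176504
plate 179.19029689132168 99.4705986711651 deg 100.74241772866573 origin [ 531.68910733 -338.35336363    8.        ]
notches [ 525.5 -303.3   25. ] [ 538.4 -372.5   25. ] cup [ 516.  -255.1   24. ]
tub [[576.0, 440.3, 50.0], [558.8, 233.6, 50.0], [342.5, 254.3, 50.0], [362.1, 460.0, 50.0]] [459.85 347.05  50.  ]
chocs [array([ 641.1, -335.5,   20. ]), array([ 430.4, -334.3,   20. ]), array([ 739.9, -245.8,   20. ]), array([770.8, 136. ,  20. ])]
tool x deg 165.34103927819146
```

```bash
cat > go.py <<'E'
import sys
from h import *
# go.py x y z yaw : shift (m, tool axes) and spin from present pose
x,y,z,w=map(float,sys.argv[1:5]); s=state(); M=R.from_quat(s["tool_rot"]).as_matrix()
d=M.T@(np.array([x,y,z])-s["position"])/1000
yaw=np.degrees(np.arctan2(M[1,0],M[0,0])); sp=-(w-yaw+180)%360-180
print("row",d.round(4),"spin",round(-((w-yaw+180)%360-180),2),"| t",s["time"],s["position"].round(1),"yaw",round(yaw,2),"tilt",M[:,2].round(3),"w",round(s["gripper_width"],1),"g",round(s["grasp_force"],1),"F",np.round(s["contact_force"],1))
E
python3 go.py 436 65.5 120 83.1
```

```text
row [-0.4053 -0.376   0.0901] spin 82.24 | t 0.1 [139.1 531.9 209.8] yaw 165.34 tilt [-0.    -0.001 -1.   ] w 85.7 g 0.0 F [ 0.6 -0.2  0.6]
```

```bash
python3 -m pendant '[-0.405,-0.376,0.06,82.2,0, -0.405,-0.376,0.06,82.2,0, -0.405,-0.376,0.06,82.2,0, -0.405,-0.376,0.06,82.2,0, -0.405,-0.376,0.06,82.2,0, -0.405,-0.376,0.06,82.2,0, -0.405,-0.376,0.06,82.2,0, -0.405,-0.376,0.06,82.2,0]' 40; python3 go.py 436 65.5 100 83.1
```

```text
time: 0.9
position: [353.1, 194.7, 166.9]
tool_rot: [0.668, 0.745, 0.0, 0.0]
contact_force: [0.9, 0.7, -0.3]
gripper_width: 85.1
grasp_force: 0.0
row [-0.1375  0.0683  0.0669] spin 13.15 | t 0.9 [353.1 194.7 166.9] yaw 96.25 tilt [ 0.  0. -1.] w 85.1 g 0.0 F [ 0.9  0.7 -0.3]
```

```bash
python3 -m pendant '[-0.1375,0.0683,0.067,13.1,0.2, -0.1375,0.0683,0.067,13.1,0.2, -0.1375,0.0683,0.067,13.1,0.2, -0.1375,0.0683,0.067,13.1,0.2, -0.1375,0.0683,0.067,13.1,0.2, -0.1375,0.0683,0.067,13.1,0.2, -0.1375,0.0683,0.067,13.1,0.2]'; python3 go.py 436 65.5 4 83.1; python3 - <<'E'
from h import *
c=camera("wrist");cv2.imwrite("pics/w1.png",c["frame"])
for p in((0,0),(256,192),(256,300)):print(px2w(c,*p,20))
E
```

```text
time: 1.6
position: [435.9, 68.6, 100.5]
tool_rot: [0.746, 0.666, 0.0, 0.0]
contact_force: [-1.0, 0.2, -0.4]
gripper_width: 68.4
grasp_force: 0.0
row [-0.0031  0.0005  0.0965] spin 0.44 | t 1.6 [435.9  68.6 100.5] yaw 83.54 tilt [ 0.  0. -1.] w 68.4 g 0.0 F [-1.   0.2 -0.4]
[275.7 232.8  20. ]
[442.   67.8  20. ]
[429.8 -46.   20. ]
```

View pics/w1.png

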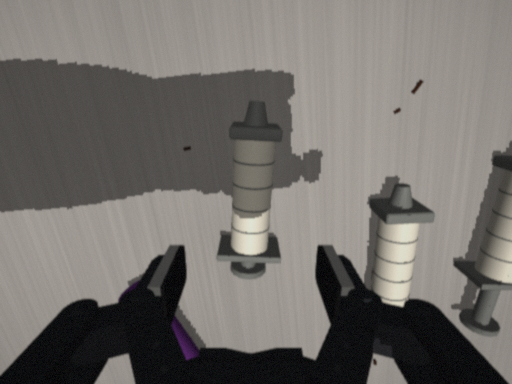

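The wrist view shows syringe_3 between the fingers, its barrel running (255,137)–(249,250). Syringe_2 is to the right, about (405,222)–(389,305).

```bash
python3 - <<'E'
from h import *
c=camera("wrist")
a,b=px2w(c,255,137,25),px2w(c,249,248,25);print(a,b,(a+b)/2,np.linalg.norm(a-b),np.degrees(np.arctan2(*(a-b)[[1,0]])))
E
```

```text
[446.4 116.4  25. ] [430.1  16.3  25. ] [438.25  66.35  25.  ] 101.41844013787632 80.75129374640338
```

```bash
python3 -m pendant '[-0.003,0.0005,0.0965,0.4,0.2, -0.003,0.0005,0.0965,0.4,0.2, -0.003,0.0005,0.0965,0.4,0.2, -0.003,0.0005,0.0965,0.4,0.2]'; python3 go.py 436 65.5 4 83.1
```

```text
time: 2.1
position: [436.1, 65.4, 4.4]
tool_rot: [0.748, 0.664, -0.0, -0.0]
contact_force: [-0.1, 0.4, 0.6]
gripper_width: 68.1
grasp_force: 0.0
row [ 0.0001 -0.0001  0.0004] spin 0.05 | t 2.1 [436.1  65.4   4.4] yaw 83.15 tilt [-0.001  0.    -1.   ] w 68.1 g 0.0 F [-0.1  0.4  0.6]
```

Close.

```bash
python3 -m pendant '[0,0,0,0,1, 0,0,0,0,1, 0,0,0,0,1, 0,0,0,0,1, 0,0,0,0,1, 0,0,0,0,1, 0,0,0,0,1]' 40; python3 -m pendant '[0,0,-0.03,0,1, 0,0,-0.06,0,1, 0,0,-0.1,0,1, 0,0,-0.1,0,1]'; python3 go.py 410 351 104 85.2
```

```text
time: 2.8
position: [437.4, 64.9, 5.5]
tool_rot: [0.748, 0.663, 0.001, 0.001]
contact_force: [-3.7, 0.8, 15.5]
gripper_width: 27.9
grasp_force: 37.7
time: 3.2
position: [439.1, 64.7, 108.7]
tool_rot: [0.748, 0.663, 0.003, 0.003]
contact_force: [0.8, -0.1, -1.6]
gripper_width: 27.2
grasp_force: 35.3
row [ 0.2807 -0.0634  0.0044] spin -2.11 | t 3.2 [439.1  64.7 108.7] yaw 83.09 tilt [ 0.009 -0.    -1.   ] w 27.2 g 35.3 F [ 0.8 -0.1 -1.6]
```

```bash
python3 - <<'E'
from h import *
c=camera("wrist");cv2.imwrite("pics/w2.png",c["frame"])
E
```

```text
(no output)
```

View pics/w2.png

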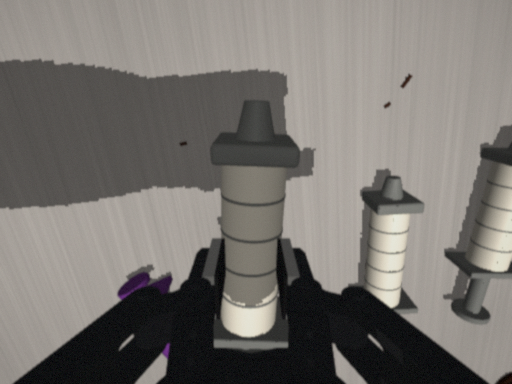

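Held, but the grip is about 10 mm above the axis (width 27), so I'll go lower on the others. The move to the tub is next.

```bash
python3 -m pendant '[0.03,-0.007,0,-0.5,1, 0.07,-0.016,0,-1,1, 0.115,-0.026,0,-1.5,1, 0.16,-0.036,0,-2.1,1, 0.205,-0.046,0,-2.1,1, 0.245,-0.055,0,-2.1,1, 0.272,-0.061,0,-2.1,1, 0.281,-0.0634,0,-2.1,1]'; python3 go.py 410 351 12 85.2
```

```text
time: 4.05
position: [406.3, 353.5, 102.5]
tool_rot: [0.735, 0.678, -0.001, -0.0]
contact_force: [0.3, -0.6, -1.5]
gripper_width: 27.3
grasp_force: 35.3
row [-0.0022  0.004   0.0905] spin 0.14 | t 4.05 [406.3 353.5 102.5] yaw 85.34 tilt [-0.001 -0.    -1.   ] w 27.3 g 35.3 F [ 0.3 -0.6 -1.5]
```

```bash
python3 -m pendant '[-0.002,0.003,0.03,0,1, -0.002,0.003,0.06,0,1, -0.002,0.003,0.077,0,1, -0.002,0.003,0.082,0,1, -0.002,0.003,0.086,0,1, -0.002,0.003,0.088,0,1, -0.002,0.003,0.088,0,1]'; python3 go.py 410 351 11 85.2
```

```text
time: 4.75
position: [410.5, 349.2, 16.2]
tool_rot: [0.736, 0.677, 0.0, 0.0]
contact_force: [-1.3, 0.1, -2.3]
gripper_width: 27.7
grasp_force: 35.3
row [ 0.0017 -0.0007  0.0052] spin -0.02 | t 4.75 [410.5 349.2  16.2] yaw 85.18 tilt [ 0.001  0.001 -1.   ] w 27.7 g 35.3 F [-1.3  0.1 -2.3]
```

```bash
python3 -m pendant '[0,0,0.002,0,1, 0,0,0.003,0,1, 0,0,0.005,0,1, 0,0,0.005,0,1]'; python3 go.py 410 351 11 85.2
```

```text
time: 5.15
position: [410.4, 349.3, 10.8]
tool_rot: [0.736, 0.677, 0.0, 0.0]
contact_force: [0.6, -0.4, -0.1]
gripper_width: 27.0
grasp_force: 36.1
row [ 0.0017 -0.0006 -0.0002] spin -0.01 | t 5.15 [410.4 349.3  10.8] yaw 85.19 tilt [ 0.001  0.    -1.   ] w 27.0 g 36.1 F [ 0.6 -0.4 -0.1]
```

```bash
python3 -m pendant '[0,0,0,0,0.4, 0,0,0,0,0.4, 0,0,0,0,0.4, 0,0,0,0,0.4, 0,0,-0.03,0,0.4, 0,0,-0.07,0,0.4, 0,0,-0.11,0,0.3, 0,0,-0.11,0,0.2]'; python3 go.py 560 -18.6 110 88.4
```

```text
time: 5.95
position: [412.3, 350.6, 125.8]
tool_rot: [0.736, 0.677, 0.004, 0.001]
contact_force: [1.5, 0.6, -0.6]
gripper_width: 68.0
grasp_force: 0.0
row [-0.3556  0.178   0.0152] spin -3.2 | t 5.95 [412.3 350.6 125.8] yaw 85.2 tilt [ 0.007  0.004 -1.   ] w 68.0 g 0.0 F [ 1.5  0.6 -0.6]
```

```bash
python3 -m pendant '[-0.355,0.178,0.015,-3.2,0.2, -0.355,0.178,0.015,-3.2,0.2, -0.355,0.178,0.015,-3.2,0.2, -0.355,0.178,0.015,-3.2,0.2, -0.355,0.178,0.015,-3.2,0.2, -0.355,0.178,0.015,-3.2,0.2, -0.355,0.178,0.015,-3.2,0.2, -0.355,0.178,0.015,-3.2,0.2]'; python3 -m pendant '[-0.01,0,0,0,0.2, -0.01,0,0,0,0.2]'; python3 go.py 560 -18.6 -3 88.4
```

```text
time: 6.75
position: [558.0, -21.7, 105.1]
tool_rot: [0.717, 0.697, -0.0, -0.0]
contact_force: [1.2, 1.4, -0.1]
gripper_width: 68.6
grasp_force: 0.0
time: 6.95
position: [557.2, -31.2, 104.7]
tool_rot: [0.718, 0.696, -0.0, -0.001]
contact_force: [-0.4, 0.4, -0.6]
gripper_width: 68.5
grasp_force: 0.0
row [0.0126 0.0025 0.1077] spin -0.18 | t 6.95 [557.2 -31.2 104.7] yaw 88.22 tilt [-0.001  0.    -1.   ] w 68.5 g 0.0 F [-0.4  0.4 -0.6]
```

```bash
python3 -m pendant '[0.0126,0.0025,0,-0.2,0.2, 0.0126,0.0025,0.04,-0.2,0.2, 0.0126,0.0025,0.08,-0.2,0.2, 0.0126,0.0025,0.1,-0.2,0.2, 0.0126,0.0025,0.106,-0.2,0.2, 0.0126,0.0025,0.106,-0.2,0.2]'; python3 go.py 560 -18.6 -3 88.4;  python3 -m pendant '[0,0,0,0,1, 0,0,0,0,1, 0,0,0,0,1, 0,0,0,0,1, 0,0,0,0,1, 0,0,0,0,1]' 40
```

```text
time: 7.55
position: [559.9, -15.1, -0.5]
tool_rot: [0.715, 0.699, -0.0, -0.0]
contact_force: [1.2, 0.3, -0.3]
gripper_width: 68.8
grasp_force: 0.0
row [-0.0035  0.0002  0.0025] spin 0.32 | t 7.55 [ 5.599e+02 -1.510e+01 -5.000e-01] yaw 88.72 tilt [-0.001  0.    -1.   ] w 68.8 g 0.0 F [ 1.2  0.3 -0.3]
time: 8.15
position: [561.3, -16.9, 1.3]
tool_rot: [0.716, 0.698, 0.001, 0.001]
contact_force: [-0.8, 1.9, 8.4]
gripper_width: 30.9
grasp_force: 38.9
```

```bash
python3 -m pendant '[0,0,-0.03,0,1, 0,0,-0.06,0,1, 0,0,-0.1,0,1, 0,0,-0.11,0,1]'; python3 go.py 509 342 106 85.2
```

```text
time: 8.55
position: [562.2, -17.4, 114.3]
tool_rot: [0.716, 0.698, 0.002, 0.003]
contact_force: [0.3, 0.4, -1.5]
gripper_width: 30.5
grasp_force: 39.3
row [ 0.358  -0.0622  0.0076] spin 3.37 | t 8.55 [562.2 -17.4 114.3] yaw 88.57 tilt [ 0.007 -0.001 -1.   ] w 30.5 g 39.3 F [ 0.3  0.4 -1.5]
```

```bash
python3 -m pendant '[0.03,-0.005,0,0.5,1, 0.075,-0.013,0,1,1, 0.125,-0.022,0,1.5,1, 0.175,-0.03,0,2.1,1, 0.225,-0.039,0,2.8,1, 0.275,-0.048,0,3.4,1, 0.315,-0.055,0,3.4,1, 0.345,-0.06,0,3.4,1]'; python3 -m pendant '[0.013,-0.002,0.01,0,1, 0.013,-0.002,0.02,0,1, 0.013,-0.002,0.02,0,1]';  python3 go.py 509 342 10 85.2
```

```text
time: 9.35
position: [507.7, 332.1, 109.4]
tool_rot: [0.736, 0.677, 0.0, -0.0]
contact_force: [1.4, -1.3, -1.3]
gripper_width: 31.0
grasp_force: 39.2
time: 9.65
position: [506.9, 341.3, 87.3]
tool_rot: [0.736, 0.677, -0.002, -0.0]
contact_force: [-0.0, -0.3, -1.6]
gripper_width: 30.8
grasp_force: 39.2
row [0.0011 0.0022 0.0773] spin -0.02 | t 9.65 [506.9 341.3  87.3] yaw 85.18 tilt [-0.003 -0.002 -1.   ] w 30.8 g 39.2 F [-0.  -0.3 -1.6]
```

```bash
python3 -m pendant '[0.001,0.002,0.03,0,1, 0.001,0.002,0.06,0,1, 0.001,0.002,0.07,0,1, 0.001,0.002,0.076,0,1, 0.001,0.002,0.079,0,1, 0.001,0.002,0.081,0,1, 0.001,0.002,0.081,0,1]';  python3 go.py 509 342 6.5 85.2
```

```text
time: 10.35
position: [510.4, 343.4, 9.4]
tool_rot: [0.736, 0.677, 0.001, 0.0]
contact_force: [0.2, -0.4, -1.5]
gripper_width: 30.8
grasp_force: 39.2
row [-0.0015 -0.0013  0.0029] spin -0.02 | t 10.35 [510.4 343.4   9.4] yaw 85.18 tilt [ 0.001  0.    -1.   ] w 30.8 g 39.2 F [ 0.2 -0.4 -1.5]
```

```bash
python3 -m pendant '[0,0,0.002,0,1, 0,0,0.003,0,1, 0,0,0.003,0,1]'; python3 -m pendant '[0,0,0,0,0.4, 0,0,0,0,0.4, 0,0,0,0,0.4, 0,0,0,0,0.4, 0,0,-0.03,0,0.4, 0,0,-0.07,0,0.4, 0,0,-0.12,0,0.3, 0,0,-0.13,0,0.2]'; python3 go.py 666 8.7 120 84.2
```

```text
time: 10.65
position: [510.2, 343.6, 6.4]
tool_rot: [0.736, 0.677, 0.001, 0.0]
contact_force: [-1.1, -0.5, 4.2]
gripper_width: 31.2
grasp_force: 40.3
time: 11.45
position: [512.0, 344.4, 141.4]
tool_rot: [0.736, 0.677, 0.004, 0.001]
contact_force: [0.8, 0.2, -1.1]
gripper_width: 68.6
grasp_force: 0.0
row [-0.3217  0.1815  0.0213] spin 0.99 | t 11.45 [512.  344.4 141.4] yaw 85.19 tilt [ 0.007  0.004 -1.   ] w 68.6 g 0.0 F [ 0.8  0.2 -1.1]
```

```bash
python3 -m pendant '[-0.3217,0.1815,0.021,1,0.2, -0.3217,0.1815,0.021,1,0.2, -0.3217,0.1815,0.021,1,0.2, -0.3217,0.1815,0.021,1,0.2, -0.3217,0.1815,0.021,1,0.2, -0.3217,0.1815,0.021,1,0.2, -0.3217,0.1815,0.021,1,0.2, -0.3217,0.1815,0.021,1,0.2]'; python3 -m pendant '[0,0,0,0,0.2, 0,0,0,0,0.2]'; python3 go.py 666 8.7 -3 84.2; python3 - <<'E'
from h import *
import pickle
c=camera("wrist");pickle.dump(c,open("w.pkl","wb"));t=camera("top")["frame"]
cv2.imwrite("pics/w3.png",np.hstack([cv2.resize(c["frame"],(533,400)),cv2.resize(t[165:258,112:174],(267,400))]))
E
```

```text
time: 12.25
position: [665.0, 3.3, 113.3]
tool_rot: [0.743, 0.669, -0.0, 0.0]
contact_force: [0.9, 1.4, -1.3]
gripper_width: 68.1
grasp_force: 0.0
time: 12.45
position: [663.5, 7.7, 114.0]
tool_rot: [0.742, 0.67, -0.0, -0.001]
contact_force: [-0.3, -0.1, -1.0]
gripper_width: 68.1
grasp_force: 0.0
row [0.0012 0.0025 0.117 ] spin -0.05 | t 12.45 [663.5   7.7 114. ] yaw 84.15 tilt [-0.001  0.    -1.   ] w 68.1 g 0.0 F [-0.3 -0.1 -1. ]
```

View pics/w3.png

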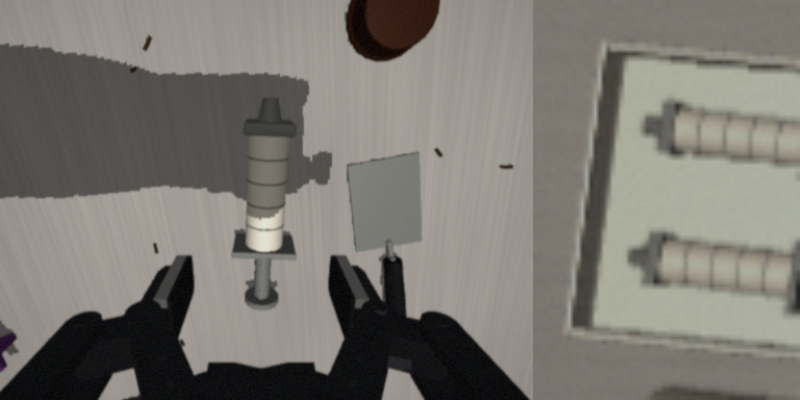

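Both pushed-in syringes lie flat in the tub. Syringe_1's barrel runs (268,136)–(264,247) in the 533-wide view. The scraper blade's near corner is at (355,250) and its handle at (390,290), so I'll check finger clearance.

```bash
python3 - <<'E'
from h import *
import pickle
c=pickle.load(open("w.pkl","rb"));k=512/533
g=lambda u,v,z:px2w(c,u*k,v*k,z)
a,b=g(268,135,25),g(264,247,25);print(a,b,(a+b)/2,np.linalg.norm(a-b),np.degrees(np.arctan2(*(a-b)[[1,0]])))
print("scraper",g(355,250,2),g(347,167,2),g(383,330,15))
E
```

```text
[675.9  59.4  25. ] [662.7 -41.3  25. ] [669.3    9.05  25.  ] 101.56145922543648 82.53210875096778
scraper [752.4 -66.    2. ] [745.3  20.3   2. ] [ 777.9 -157.    15. ]
```

```bash
python3 -m pendant '[0.0015,0.0035,0.04,0.6,0.2, 0.0015,0.0035,0.08,0.6,0.2, 0.0015,0.0035,0.105,0.6,0.2, 0.0015,0.0035,0.114,0.6,0.2, 0.0015,0.0035,0.117,0.6,0.2, 0.0015,0.0035,0.117,0.6,0.2]'; python3 go.py 667 9 -4 83.5
```

```text
time: 13.15
position: [668.0, 9.3, -1.3]
tool_rot: [0.745, 0.667, 0.0, 0.001]
contact_force: [-0.4, 0.2, 0.1]
gripper_width: 68.2
grasp_force: 0.0
row [-0.0004 -0.001   0.0027] spin 0.14 | t 13.15 [668.    9.3  -1.3] yaw 83.64 tilt [ 0.001 -0.    -1.   ] w 68.2 g 0.0 F [-0.4  0.2  0.1]
```

```bash
python3 -m pendant '[0,0,0.0025,0,0.4, 0,0,0.0025,0,0.6, 0,0,0.0025,0,0.8, 0,0,0.0025,0,1, 0,0,0.0025,0,1, 0,0,0.0025,0,1, 0,0,0.0025,0,1, 0,0,0.0025,0,1]' 40;  python3 go.py 667 9 -4 83.5
```

```text
time: 13.95
position: [668.0, 8.6, -3.6]
tool_rot: [0.746, 0.666, 0.001, 0.001]
contact_force: [-1.7, 1.9, 6.0]
gripper_width: 32.6
grasp_force: 39.7
row [ 0.0003 -0.0011  0.0004] spin 0.08 | t 13.95 [668.    8.6  -3.6] yaw 83.58 tilt [ 0.002  0.    -1.   ] w 32.6 g 39.7 F [-1.7  1.9  6. ]
```

```bash
python3 -m pendant '[0,0,-0.03,0,1, 0,0,-0.06,0,1, 0,0,-0.1,0,1, 0,0,-0.125,0,1, 0,0,-0.125,0,1]'; python3 go.py 532 -338 121 100.7
```

```text
time: 14.45
position: [669.4, 8.4, 124.7]
tool_rot: [0.746, 0.666, 0.002, 0.003]
contact_force: [-0.3, 0.7, -1.6]
gripper_width: 32.0
grasp_force: 40.6
row [-0.3596 -0.0978  0.003 ] spin -17.12 | t 14.45 [669.4   8.4 124.7] yaw 83.58 tilt [ 0.007 -0.001 -1.   ] w 32.0 g 40.6 F [-0.3  0.7 -1.6]
```

```bash
python3 -m pendant '[-0.03,-0.008,0,-2,1, -0.075,-0.02,0,-4,1, -0.12,-0.033,0,-7,1, -0.165,-0.045,0,-10,1, -0.21,-0.057,0,-13,1, -0.255,-0.069,0,-17,1, -0.3,-0.082,0,-17,1, -0.335,-0.091,0,-17,1]'; python3 -m pendant '[0,0,0,0,1, 0,0,0,0,1]';  python3 go.py 532 -338 70 100.7
```

```text
time: 15.25
position: [537.9, -316.2, 119.0]
tool_rot: [0.639, 0.769, -0.0, -0.001]
contact_force: [0.2, -0.2, -2.6]
gripper_width: 32.6
grasp_force: 40.5
time: 15.45
position: [538.8, -314.6, 119.0]
tool_rot: [0.64, 0.769, 0.0, -0.001]
contact_force: [0.3, 0.2, -1.6]
gripper_width: 31.9
grasp_force: 40.5
row [-0.0218 -0.0108  0.0489] spin -0.23 | t 15.45 [ 538.8 -314.6  119. ] yaw 100.47 tilt [-0.001  0.001 -1.   ] w 31.9 g 40.5 F [ 0.3  0.2 -1.6]
```

```bash
python3 -m pendant '[-0.01,-0.005,0.01,-0.2,1, -0.022,-0.011,0.03,-0.2,1, -0.022,-0.011,0.045,-0.2,1, -0.022,-0.011,0.049,-0.2,1, -0.022,-0.011,0.049,-0.2,1, -0.022,-0.011,0.049,-0.2,1]';  python3 go.py 532 -338 19 100.7; python3 - <<'E'
from h import *
import pickle
c=camera("wrist");pickle.dump(c,open("w.pkl","wb"))
t=camera("top")["frame"]
cv2.imwrite("pics/w4.png",np.hstack([cv2.resize(c["frame"],(480,360)),cv2.resize(t[155:235,325:395],(315,360))]))
E
```

```text
time: 16.05
position: [533.4, -337.4, 71.6]
tool_rot: [0.637, 0.771, 0.0, 0.0]
contact_force: [0.3, -0.4, -1.9]
gripper_width: 31.9
grasp_force: 40.5
row [-0.0003 -0.0015  0.0526] spin 0.15 | t 16.05 [ 533.4 -337.4   71.6] yaw 100.85 tilt [ 0. -0. -1.] w 31.9 g 40.5 F [ 0.3 -0.4 -1.9]
```

View pics/w4.png

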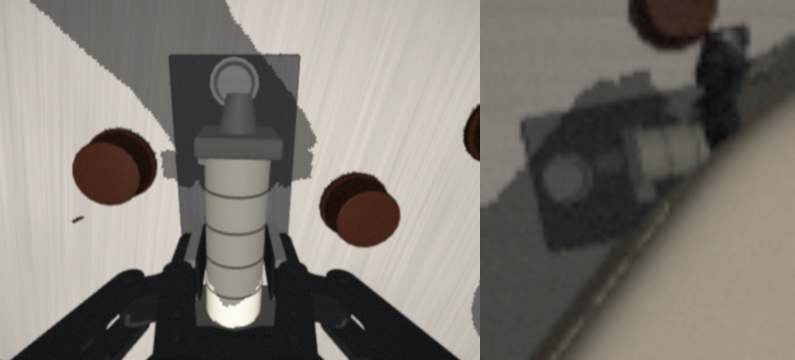

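The wrist view shows the nozzle pointing at the cup (234,83), with plate far corners at (169,56) and (299,56) (480-wide). I'll cross-check the stand's position from these.

```bash
python3 - <<'E'
from h import *
import pickle
c=pickle.load(open("w.pkl","rb"));k=512/480
g=lambda u,v,z:px2w(c,u*k,v*k,z)
p,q=g(169,56,8),g(299,55.5,8);d=(q-p)/np.linalg.norm(q-p);u=np.array([-d[1],d[0],0]);print(p,q,np.linalg.norm(q-p),"yaw",np.degrees(np.arctan2(u[1],u[0])))
print("origin from edge",(p+q)/2-106*u,"cup",g(234,83,24),g(234,83,24)-85*u)
print("syr axis",g(239,97,95),g(238,137,115),g(235,300,95+17))
E
```

```text
[ 466.5 -244.2    8. ] [ 562.5 -225.5    8. ] 97.80434550673093 yaw 101.02270919568174
origin from edge [ 534.76699315 -338.89445679    8.        ] cup [ 518.2 -253.9   24. ] [ 534.45183413 -337.33187573   24.        ]
syr axis [ 522.  -259.9   95. ] [ 524.3 -275.6  115. ] [ 540.3 -365.8  112. ]
```

```bash
python3 -m pendant '[-0.0005,-0.0005,0.015,-0.7,1, -0.0005,-0.0005,0.03,-0.7,1, -0.0005,-0.0005,0.04,-0.7,1, -0.0005,-0.0005,0.044,-0.7,1, -0.0005,-0.0005,0.046,-0.7,1, -0.0005,-0.0005,0.048,-0.7,1, -0.0005,-0.0005,0.048,-0.7,1]';  python3 go.py 533 -338 19 101.5
```

```text
time: 16.85
position: [532.7, -338.4, 23.4]
tool_rot: [0.633, 0.774, 0.0, 0.0]
contact_force: [-0.6, 0.3, -1.3]
gripper_width: 32.4
grasp_force: 40.5
row [0.0004 0.0004 0.0044] spin -0.01 | t 16.85 [ 532.7 -338.4   23.4] yaw 101.49 tilt [ 0. -0. -1.] w 32.4 g 40.5 F [-0.6  0.3 -1.3]
```

```bash
python3 -m pendant '[0,0,0.002,0,1, 0,0,0.003,0,1, 0,0,0.004,0,1, 0,0,0.004,0,1]';  python3 go.py 533 -338 19 101.5
```

```text
time: 17.25
position: [532.6, -338.3, 19.2]
tool_rot: [0.633, 0.774, 0.0, 0.0]
contact_force: [0.6, -0.1, -0.6]
gripper_width: 32.5
grasp_force: 40.5
row [0.0002 0.0004 0.0002] spin -0.01 | t 17.25 [ 532.6 -338.3   19.2] yaw 101.49 tilt [ 0. -0. -1.] w 32.5 g 40.5 F [ 0.6 -0.1 -0.6]
```

Force is starting to come off, so it's at the seat. I'll lower 1 mm more, release and retreat.

```bash
python3 -m pendant '[0,0,0.001,0,1, 0,0,0.001,0,1]'; python3 -m pendant '[0,0,0.001,0,0.7, 0,0,0.001,0,0.5, 0,0,0.001,0,0.3, 0,0,0.001,0,0.2, 0,0,0.001,0,0.2, 0,0,0.001,0,0.2, 0,0,0.001,0,0.2]'; python3 -m pendant '[0,0,-0.03,0,0.2, 0,0,-0.06,0,0.2, 0,0,-0.1,0,0.2, 0,0,-0.15,0,0.2, 0,0.02,-0.18,0,0.2, -0.04,-0.04,-0.18,0,0.2, -0.09,-0.09,-0.18,0,0.2, -0.12,-0.12,-0.18,0,0.2]'; python3 -m pendant '[-0.1,-0.12,0,0,0.2, -0.1,-0.12,0,0,0.2, -0.1,-0.12,0,0,0.2, -0.1,-0.12,0,0,0.2]'; python3 - <<'E'
from h import *
import pickle
t=camera("top");pickle.dump(t,open("t.pkl","wb"));t=t["frame"];s=camera("side")["frame"]
cv2.imwrite("pics/end.png",np.hstack([cv2.resize(t[150:240,100:300],(560,252)),cv2.resize(s[110:210,225:320],(239,252))]))
cv2.imwrite("pics/end2.png",cv2.resize(t[155:225,325:405],(800,700),interpolation=cv2.INTER_CUBIC)[:600])
E
```

```text
time: 17.45
position: [532.9, -338.5, 18.7]
tool_rot: [0.633, 0.774, 0.0, 0.001]
contact_force: [1.0, -0.4, 3.6]
gripper_width: 31.9
grasp_force: 40.9
time: 18.15
position: [532.5, -338.3, 17.0]
tool_rot: [0.633, 0.774, -0.0, -0.0]
contact_force: [-0.3, -0.1, 1.3]
gripper_width: 67.8
grasp_force: 0.0
time: 18.95
position: [458.2, -451.8, 197.6]
tool_rot: [0.632, 0.775, -0.0, 0.0]
contact_force: [1.3, -0.1, 0.6]
gripper_width: 68.8
grasp_force: 0.0
time: 19.35
position: [357.0, -577.1, 196.1]
tool_rot: [0.635, 0.773, -0.0, -0.0]
contact_force: [1.3, 0.2, 0.3]
gripper_width: 68.4
grasp_force: 0.0
```

View pics/end2.png

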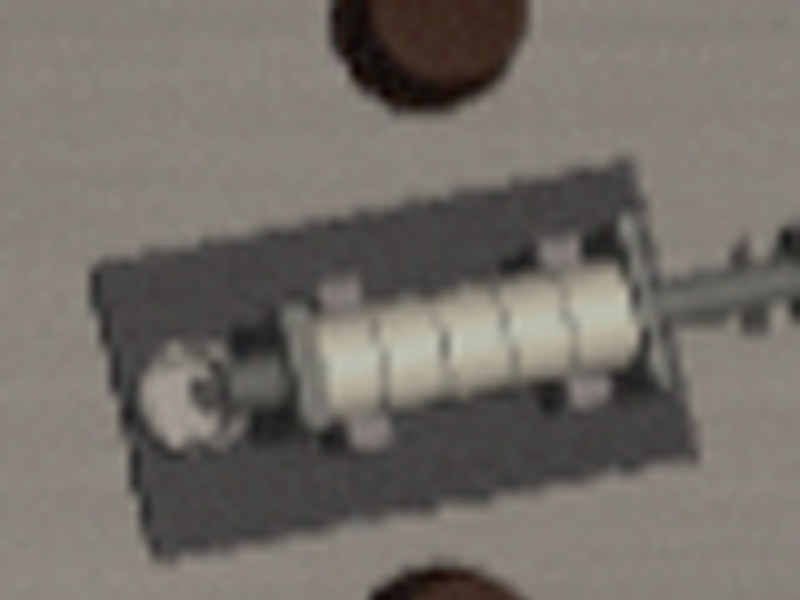

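View pics/end.png

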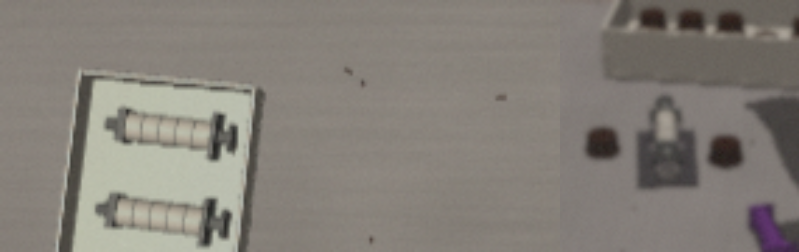

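The top view shows the syringe in the saddles, barrel (320,362)–(635,313), nozzle over the cup and plunger still out. Both others are flat in the tub. I'll check the seating numerically.

```bash
python3 - <<'E'
from h import *
import pickle
c=pickle.load(open("t.pkl","rb"))
B=lambda x,y,z:px2w(c,325+(x+.5)/10-.5,155+(y+.5)/10-.5,z)
a,b=B(320,364,42),B(637,316,42);d=(a-b);print((a+b)/2,np.linalg.norm(d),np.degrees(np.arctan2(d[1],d[0])))
r=np.radians(100.8);u=np.array([np.cos(r),np.sin(r),0]);v=np.array([-u[1],u[0],0]);e=(a+b)/2-np.array([532,-338.2,42]);print("along",e@u,"across",e@v)
E
```

```text
[ 531.9 -342.    42. ] 101.74183013883722 98.59202662612961
along -3.7139534213104515 across 0.8102777204986468
```

```bash
python3 -c "
from cell import *
print(finish_job())"
```

```text
the job is handed in; nothing more can be done
None
```

I handed the job in at about 19 s: syringes 2 and 3 lie flat in the tub and syringe 1 rests in the saddles with its nozzle over the cup. It sits about 4 mm along, 1 mm across and 2° off the seat (all within limits); I didn't measure its height or the plunger positions, but nothing pushed on the plungers, and `finish_job()` returned no verdict.

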